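# Seat a sample post in a spring-plunger post holder

## Task

Draw the sample post out of its grey parking block and slide it down into the blue post holder, past the side spring plunger, until it is fully home on the hidden stop, with its pan cup pointing to the same side as the plunger's red knob. Feel for the stop and bottom the post gently on it (under 20 N), without forcing it anywhere, then let go; do not bump the holder or disturb the other things.

Things in the scene. Friction and masses are not known exactly. Their poses are not given: they have to be found in the camera images.
- post: Sample post, about 0.22 kg, standing upright in the parking block at the start. Origin: centre of the underside of its foot; z runs up its axis. Round steel shaft 16 mm in diameter, 110 mm long; the lowest 8 mm round off to a flat 10 mm across. On top a yellow block head, z = 110 to 140 mm, from which an arm reaches out along the post's -x to a white pan cup.
- post_head (a point): Centre of the yellow head, 125 mm above the underside of the foot; axes as the post. The head is 24 mm along x, 20 mm along y and 30 mm tall; grip it from above across the 20 mm, both y faces are free. The aluminium arm, 8 mm wide, leaves its -x face; a brass screw 11 mm thick stands 14 mm out of its +x face.
- post_cup (a point): Centre of the white pan cup, 22 mm across, 52 mm out from the post's axis along the post's -x, 120 mm above the underside of the foot.
- parking_block: Grey block 64 x 64 x 40 mm, fixed to the bench; origin at the centre of its underside. The post's hole, 17.5 mm wide and 32 mm deep, is in the centre of its top. Plain hole, no spring.
- holder: Post holder, fixed to the bench; origin at the centre of its underside, z up. Square aluminium foot plate 74 x 74 x 10 mm with a blue upright barrel 34 mm in diameter, its rim 70 mm above the bench. A brass plunger housing ending in a red knob sticks out of the barrel on the holder's -x side, at 50 mm height, to 53 mm from the axis.
- holder_mouth (a point): Centre of the bore at the rim, 70 mm above the bench; axes as the holder. Bore 18 mm in diameter, flared to 23 mm over the top 4 mm. Deep in it is a rigid depth stop, screwed to an unknown height: its top lies anywhere from 38 to 56 mm below the rim, no reading gives it and it must be found by feel.
- plunger (a joint): Spring plunger's travel outward along the holder's -x, m. 0 = out: its 8 mm ball nose, 20 mm below the rim, reaches 3.5 mm into the path of a centred shaft. On the shaft it reads 0.0015 to 0.0035 and presses with 9 to 12 N. Passing it (foot 18 to 32 mm deep) and sliding on take an uneven push of 3 to 14 N, which dies away partly at rest: no sign of the stop.
- pin (a joint): Travel of the presence pin that stands 4 mm proud of the depth stop, pushed down by the post's foot, m. 0 = free, 0.004 = flush with the stop, that is, the post is home. Its spring is below 1 N, too soft to feel; the rigid stop behind it is felt as a rise of some 5 N per mm that stays when the arm rests.
- mouse: Black computer mouse, 104 x 53 x 42 mm, a bystander. Origin at the centre of its underside.
- jar: White jar with a white lid, 62 mm in diameter, 92 mm tall, a bystander. Origin at the centre of its underside.
- amber: Amber bottle with a black cap, 53 mm in diameter, 105 mm tall, a bystander. Origin at the centre of its underside.
- wash: White wash bottle with a red spout, 186 mm tall, a bystander. Origin at the centre of its underside.
- tweezers: Steel tweezers, 125 mm long, lying on the bench, a bystander. Origin at the centre of the underside.
- hexkey: Black hex key, 82 mm long, lying on the bench, a bystander. Origin at the centre of the underside.
- vial: Small glass vial with a red cap, 27 mm in diameter, 61 mm tall, a bystander. Origin at the centre of its underside.

How it is judged:
By the outcome, as a careful person would: the job done as asked, in the order asked, and still so for the second after the job is handed in, with the robot touching nothing.
It also fails if it takes over 64 s, if anything falls off the work surface, if the arm or the gripper's body presses on something with over 40 N, if the wrist force passes 120 N, or if a joint passes its speed limit or range.

## Robot

A 6-joint arm with a two-finger parallel gripper is mounted at the origin on a cart in front of the work surface, level with it; the furniture and walls round the work are solid. World frame = base frame: x ahead of the robot, y to its left, z up, the work surface at z = 0. Lengths are in m, angles in rad, forces in N, time in s.
With the tool pointing down it reaches from about 0.35 to 0.85 m from the base axis. Payload 8.1 kg.
Tool frame: the origin (TCP) lies where the fingers leave the gripper's body, on its centre line; the fingertips stand 84 mm ahead of it and the grasp point (between the pads) lies 65 mm ahead of it; z points along the fingers, y is the line along which they close (so a half turn about z gives the same grasp; the last joint's range is limited). The gripper opens to 93 mm and grips with 3 to 60 N. Pads are 15 mm wide; open, the fingers measure 128 mm over their backs; the gripper's body (75 mm by 188 mm) begins 65 mm behind the grasp point.
Start: joints at [-1.372, 0.13, 1.488, -0, 1.523, -0.085], TCP at [0.168, -0.576, 0.303] pointing down, gripper open.
Joint ranges: [-2.96, 2.96], [-0.89, 2.26], [0.02, 2.5], [-1.34, 4.48], [0, 2.73], [-2.66, 2.66]. Speed limits (rad/s): [2.39, 2.39, 2.79, 3.14, 3.14, 3.14].

## Interface

Orientations are given as a rotation vector (axis times angle).
In Python, from plant import robot gives the robot as it stands.
- The arm moves only by the shell command python3 -m jog 'ROWS' [FORCE]. ROWS is text: rows parted by semicolons, each of 5 numbers parted by spaces: the opening, from 0 (shut) to 1 (fully open), then the shift along the tool's x, y, z in m, then the turn about the tool's z in degrees. A call has 1 to 10 rows; each row shifts and turns the commanded pose from where the row before left it, along the tool's axes as they then stand; what a row does not reach is not made up. A row lasts 1/12 s, in which the tool goes at most 41.7 mm and 7.16 degrees, less where a joint would pass 70% of its speed; a pose out of reach is approached as far as the arm can. A call with a gripper value outside its range is refused whole. The fingers move at their own pace and stop on an object; FORCE is the grip in N (left out, the last holds). Time passes only in rows, so rows that do not move let the fingers close. It gives the time, the measured TCP pose, the force, the opening and the grip force at its end, in the units of the state.
- robot.read_state(): the state, without advancing time (a new reading comes with each control period).
- robot.read_camera(name): name is "scene" or "top"; returns a dict with "color" (384x512x3 uint8, red, green, blue), "intrinsics" (3x3 intrinsics, pixels), "k1" (the pictures are not rectified: a ray, as slopes to the right and down, at radius r is drawn at 1 + k1 r^2 times it, then the intrinsics apply), "pose" (4x4, takes a point from camera to world coordinates). Camera axes: x right, y down, z forward; pixel columns grow to the right and rows downward; lengths in m; the calibration is good to about 2 mm. A picture is of the moment at which its call begins. There is no depth.
- robot.close_job(): hands the job in; it is judged then, once.
The state is a dict: "t": time; "q": joint angles; "dq": joint speeds; "joint_torque": joint torques, N m; "tool_pos": TCP position; "orientation": TCP orientation; "force": force on the tool from outside, world axes, zero at the start; "wrist_torque": the same for the moment, N m; "opening": finger opening in m; "gripper_force": force on a finger pad.
Only numpy, scipy, OpenCV 4.12 (cv2) and the standard library are available. Lean on these libraries where they do the work, as an engineer would, in place of code of your own. Each camera call takes 0.05 s, during which the arm holds its last target. There are 200 camera calls.

## Working session

There is one attempt and no reset: what is moved stays moved. The work goes in short steps, Python scripts to look and compute and a shell command to move; the robot and the scene stay as the last step left them, time stands still between calls to the robot, and variables do not carry over. Pictures are saved under pics/ and viewed, at most 10 in all, crops included, and the job is handed in when it is done.

```bash
mkdir -p pics
cat > h.py <<'E'
import numpy as np, cv2
from plant import robot
def cam(n):
    c=robot.read_camera(n); return c
def save(c,f,crop=None,s=1):
    im=c["color"][:,:,::-1]
    if crop: r0,r1,c0,c1=crop; im=im[r0:r1,c0:c1]
    cv2.imwrite(f,cv2.resize(im,None,fx=s,fy=s,interpolation=cv2.INTER_CUBIC))
def ray(c,u,v):
    K=np.array(c["intrinsics"]);k=c["k1"]
    d=cv2.undistortPoints(np.array([[[u,v]]],float),K,np.array([k,0,0,0,0.]))[0,0]
    T=np.array(c["pose"]); return T[:3,3],T[:3,:3]@np.array([d[0],d[1],1])
def onz(c,u,v,z):
    o,d=ray(c,u,v); return o+d*(z-o[2])/d[2]
def proj(c,p):
    T=np.array(c["pose"]);R=T[:3,:3];t=T[:3,3]
    x=(np.array(p)-t)@R; s=x[:2]/x[2]; s=s*(1+c["k1"]*(s@s)); K=np.array(c["intrinsics"])
    return K[:2,:2]@s+K[:2,2]
E
python3 - <<'E'
from h import *
for n in("scene","top"):
    c=cam(n);save(c,f"pics/{n}0.png",s=1.5);print(n,c["k1"],np.round(c["pose"],3).tolist(),np.round(c["intrinsics"],1).tolist())
s=robot.read_state();print(s)
E
```

```text
scene 0.031586882027937385 [[-0.714, -0.352, 0.606, -0.369], [-0.7, 0.389, -0.599, 0.938], [-0.025, -0.852, -0.524, 0.93], [0.0, 0.0, 0.0, 1.0]] [[455.2, 0.0, 254.4], [0.0, 455.2, 192.3], [0.0, 0.0, 1.0]]
top 0.06362253727125318 [[0.027, -0.992, 0.127, 0.42], [-1.0, -0.025, 0.014, -0.003], [-0.011, -0.127, -0.992, 1.47], [0.0, 0.0, 0.0, 1.0]] [[479.5, 0.0, 259.0], [0.0, 479.5, 188.9], [0.0, 0.0, 1.0]]
{'t': 0.1, 'q': array([-1.37241376e+00,  1.31065209e-01,  1.48915775e+00, -2.28773837e-05,
        1.52300223e+00, -8.54020474e-02]), 'dq': array([ 0.00113721, -0.000464  , -0.00015822,  0.00165741,  0.00075468,
        0.00043113]), 'joint_torque': array([ 1.53293964e-03, -5.61343038e+01, -4.93094087e+01,  7.70196319e-02,
        2.91109085e-02, -2.12923533e-05]), 'tool_pos': array([ 0.16793493, -0.57563242,  0.30181138]), 'orientation': array([-3.10840765e+00, -4.44044935e-01,  1.80527476e-04]), 'force': array([-0.29343124, -0.34347769, -0.1809449 ]), 'wrist_torque': array([-0.00762198, -0.01211967,  0.00780345]), 'gripper_force': 0.0, 'opening': 0.09301775996861665}
```

View pics/scene0.png

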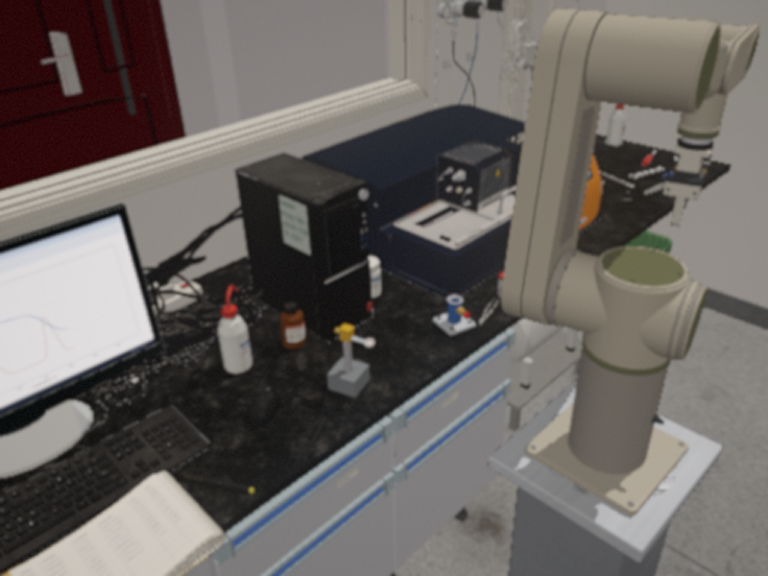

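View pics/top0.png

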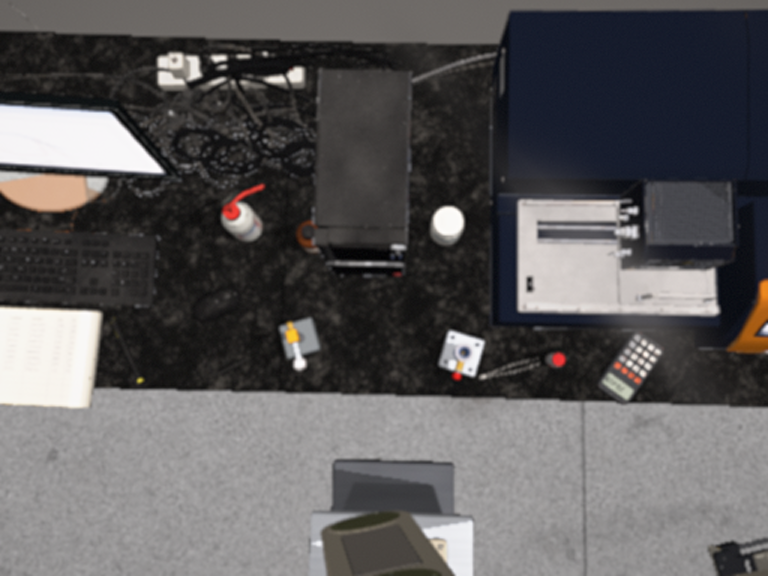

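The scene view shows the post (about 345,330), the block, and the holder (455,315). In the top view the post head is at (292,332), the cup at (300,365), the holder bore at (465,352) and the red knob at (457,376). I'll crop for precision.

Run:
```python
from h import *
a=cam("top");b=cam("scene")
def cr(c,r0,c0,n): return cv2.resize(c["color"][r0:r0+n,c0:c0+n,::-1],(n*7,n*7) if 0 else (290,290),interpolation=cv2.INTER_CUBIC)
im=np.vstack([np.hstack([cr(a,205,170,58),cr(a,205,280,58)]),np.hstack([cr(b,208,208,58),cr(b,185,275,58)])])
cv2.imwrite("pics/crop.png",im)
```

```text
(no output)
```

View pics/crop.png

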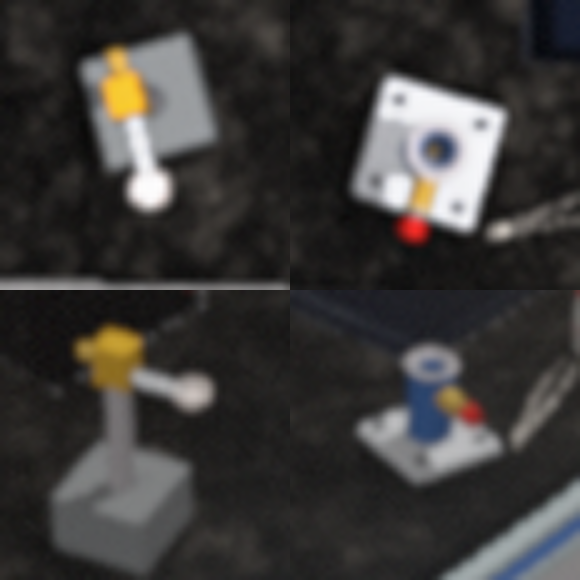

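```bash
cat > fit.py <<'E'
from h import *
from scipy.optimize import least_squares
a=cam("top");b=cam("scene")
def px(u,v,c0,r0): return np.array([c0+(u+.5)/5-.5,r0+(v+.5)/5-.5])
q=lambda h,z:[(-h,-h,z),(-h,h,z),(h,h,z),(h,-h,z)]
def run(name,obs,x0):
    def f(p,r=False):
        c,s=np.cos(p[2]),np.sin(p[2]);R=np.array([[c,-s],[s,c]])
        out=[]
        for cm,X,u in obs:
            P=np.r_[R@np.array(X[:2])+p[:2],X[2]]; out.append(proj(cm,P)-u)
        return np.array(out) if r else np.concatenate(out)
    for sel in ([a,b],[a],[b]):
        o=obs
        obs=[k for k in o if any(k[0] is s for s in sel)]
        s=least_squares(f,x0,loss="soft_l1");print(name,len(obs),s.x[:2].round(4),np.degrees(s.x[2]).round(1))
        if len(sel)==2: print(f(s.x,True).round(1).tolist())
        obs=o
# corners: matched by yaw hypothesis
T=lambda u,v:px(u,v,170,205)
x0=onz(a,*T(124,95),.148); cu=onz(a,*T(150,188),.128); d=x0[:2]-cu[:2]; print("headtop",x0,"cup",cu,"yaw",np.degrees(np.arctan2(d[1],d[0])),np.hypot(*d))
S=lambda u,v:px(u,v,208,208-58)
run("post",[(a,(0,0,.148),T(124,95)),(a,(-.052,0,.128),T(150,188)),(b,(-.052,0,.128),S(195,392)),(b,(0,0,.148),S(118,341))],[x0[0],x0[1],np.arctan2(d[1],d[0])])
H=lambda u,v:px(u-290,v,280,205)
G=lambda u,v:px(u-290,v-290,275,185)
m=onz(a,*H(438,150),.07);k=onz(a,*H(413,230),.05);d=m[:2]-k[:2];y=np.arctan2(d[1],d[0]);print("mouth",m,"knob",k,np.degrees(y),np.hypot(*d))
run("holder",[(a,(0,0,.07),H(438,150)),(a,(-.048,0,.05),H(413,230)),(b,(0,0,.07),G(432,362)),(b,(-.048,0,.05),G(472,412))],[m[0],m[1],y])
def quad(n,h,z,pts,F,cm):
    P=np.array([onz(cm,*F(*p),z)[:2] for p in pts]);e=P-np.roll(P,1,0);print(n,P.mean(0).round(4),(np.degrees(np.arctan2(e[:,1],e[:,0]))%90).round(1),np.hypot(*e.T).round(4))
quad("block top",.032,.04,[(80,68),(188,33),(218,138),(107,172)],T,a)
quad("block scene",.032,.04,[(53,492),(118,447),(192,463),(143,525)],S,b)
quad("plate top",.037,.01,[(385,72),(508,107),(472,235),(350,197)],H,a)
E
python3 fit.py
```

```text
headtop [0.4882607  0.19193224 0.148     ] cup [0.43806967 0.17807078 0.128     ] yaw 15.4387746221577 0.0520699497632399
post 4 [0.4872 0.1921] 15.5
[[-0.1, 0.4], [-0.1, 0.4], [-0.4, -0.8], [-0.1, -0.6]]
post 2 [0.4882 0.1919] 15.4
post 2 [0.4839 0.1943] 15.5
mouth [ 0.4691918  -0.13141755  0.07      ] knob [ 0.42285919 -0.11921909  0.05      ] -14.750113433225895 0.047911506556134895
holder 4 [ 0.4694 -0.1313] -14.2
[[-0.0, -0.1], [0.1, -0.0], [-0.0, -0.4], [0.1, 0.7]]
holder 2 [ 0.4692 -0.1314] -14.8
holder 2 [ 0.4702 -0.1316] -13.1
block top [0.4897 0.1932] [17.2 19.5 18.2 18.5] [0.0641 0.0674 0.0653 0.0685]
block scene [0.4856 0.1932] [13.9  3.6 23.6 18.8] [0.0667 0.0591 0.0511 0.0671]
plate top [ 0.4696 -0.1313] [75.3 75.6 74.9 74.4] [0.0786 0.0771 0.0802 0.0765]
```

```bash
python3 -m jog '1 .028 -.026 0 0;1 .028 -.026 0 0;1 .028 -.026 0 0;1 .028 -.026 0 0;1 .028 -.026 0 0;1 .028 -.026 0 0;1 .028 -.026 0 0;1 .028 -.026 0 0;1 .028 -.026 0 0;1 .028 -.026 0 0' 20
python3 - <<'E'
from h import *
a=cam("top")
for z in (0,.1,.15):print(z,onz(a,495/1.5,325/1.5,z),onz(a,330/1.5,272/1.5,z))
E
```

```text
t: 1.13
tool_pos: [0.3645, -0.2463, 0.303]
orientation: [3.11, 0.444, 0.001]
force: [1.3, 0.2, 0.6]
opening: 0.0929
gripper_force: 0.0
0 [ 0.52800829 -0.20058237  0.        ] [0.6285896  0.14026398 0.        ]
0.1 [ 0.52066765 -0.18711227  0.1       ] [0.61440594 0.13054471 0.1       ]
0.15 [ 0.51699733 -0.18037721  0.15      ] [0.60731411 0.12568508 0.15      ]
```

```bash
python3 -m jog '1 .02 -.032 0 0;1 .02 -.032 0 0;1 .02 -.032 0 0;1 .02 -.032 0 0;1 .02 -.032 0 0;1 .02 -.032 0 0;1 .02 -.032 0 0;1 .02 -.032 0 0;1 .02 -.032 0 0;1 .02 -.032 0 0'
python3 -m jog '1 .02 -.032 0 0;1 .02 -.032 0 0;1 0 0 0 .7;1 0 0 0 0;1 0 0 0 0'
cat > st.py <<'E'
import sys,numpy as np
from plant import robot
from scipy.spatial.transform import Rotation as Ro
s=robot.read_state();R=Ro.from_rotvec(s["orientation"]).as_matrix()
print("t",s["t"],"pos",s["tool_pos"].round(4),"yaw",np.degrees(np.arctan2(R[1,0],R[0,0])).round(2),"zax",R[:,2].round(4),"F",s["force"].round(2),"M",s["wrist_torque"].round(2),"open",round(s["opening"],4),"q6",s["q"][5].round(2))
if len(sys.argv)>2:
    d=np.array([*map(float,sys.argv[1:4])])-s["tool_pos"];print("tool shift",(R.T@d).round(4))
E
python3 st.py .488 .192 .198
```

```text
t: 2.02
tool_pos: [0.4666, 0.117, 0.3029]
orientation: [3.11, 0.445, 0.001]
force: [-0.3, -0.1, 0.7]
opening: 0.093
gripper_force: 0.0
t: 2.43
tool_pos: [0.4868, 0.1876, 0.3024]
orientation: [3.112, 0.427, -0.001]
force: [-0.4, -0.0, -0.0]
opening: 0.0932
gripper_force: 0.0
t 2.4333 pos [0.4868 0.1876 0.3024] yaw 15.62 zax [-8.e-04 -7.e-04 -1.e+00] F [-0.41 -0.02 -0.05] M [ 0.01 -0.03 -0.02] open 0.0932 q6 1.57
tool shift [ 0.0025 -0.004   0.1044]
```

```bash
python3 -m jog '1 .0025 -.004 .02 0;1 0 0 .03 0;1 0 0 .03 0;1 0 0 .0245 0;1 0 0 0 0;1 0 0 0 0'; python3 st.py .488 .192 .198
python3 - <<'E'
from h import *
b=cam("scene");a=cam("top")
A=cv2.resize(a["color"][190:270,160:240,::-1],(400,400));B=cv2.resize(b["color"][180:260,195:275,::-1],(400,400))
cv2.imwrite("pics/g1.png",np.hstack([A,B]))
E
```

```text
t: 2.93
tool_pos: [0.4874, 0.1908, 0.1975]
orientation: [3.112, 0.423, -0.005]
force: [0.7, 1.1, 0.7]
opening: 0.093
gripper_force: 0.0
t 2.9333 pos [0.4874 0.1908 0.1975] yaw 15.47 zax [-0.0028 -0.001  -1.    ] F [0.65 1.1  0.67] M [ 0.06  0.03 -0.02] open 0.093 q6 1.58
tool shift [ 0.0009 -0.001  -0.0005]
```

View pics/g1.png

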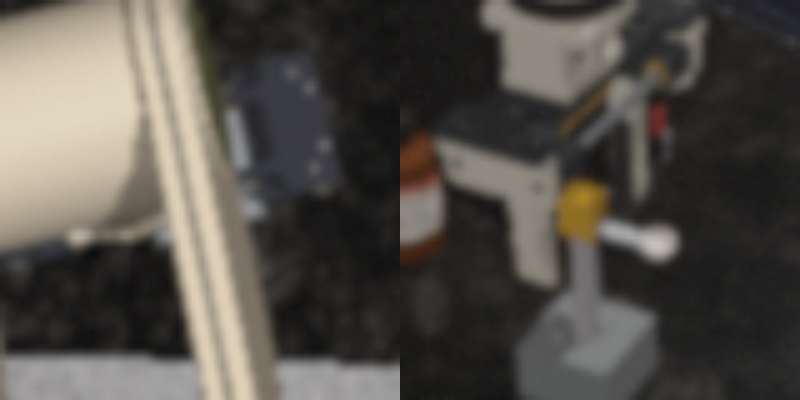

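The scene crop shows the open fingers either side of the yellow head (585,210), with pads level with it. I'll close gently.

```bash
python3 -m jog '.3 0 0 0 0;.3 0 0 0 0;.3 0 0 0 0;.3 0 0 0 0;.3 0 0 0 0;.3 0 0 0 0;.3 0 0 0 0;.3 0 0 0 0' 8;python3 -m jog '0 0 0 0 0;0 0 0 0 0;0 0 0 0 0;0 0 0 0 0;0 0 0 0 0;0 0 0 0 0' 8; python3 st.py
```

```text
t: 3.7
tool_pos: [0.4882, 0.1924, 0.1981]
orientation: [-3.113, -0.425, 0.0]
force: [0.0, -0.4, -0.2]
opening: 0.0444
gripper_force: 0.0
t: 4.2
tool_pos: [0.4882, 0.1923, 0.1982]
orientation: [3.113, 0.425, -0.0]
force: [-0.8, 0.3, -0.6]
opening: 0.0201
gripper_force: 8.0
t 4.2 pos [0.4882 0.1923 0.1982] yaw 15.56 zax [-1.e-04 -1.e-04 -1.e+00] F [-0.81  0.28 -0.59] M [-0.08  0.   -0.01] open 0.0201 q6 1.58
```

```bash
python3 -m jog '0 0 0 0 0;0 0 0 0 0;0 0 0 0 0;0 0 0 -.004 0;0 0 0 -.006 0;0 0 0 -.006 0;0 0 0 0 0' 50; python3 st.py; python3 -m jog '0 0 0 -.006 0;0 0 0 -.01 0;0 0 0 -.01 0;0 0 0 -.02 0;0 0 0 -.03 0;0 0 0 -.018 0;0 0 0 0 0;0 0 0 0 0;0 0 0 0 0'; python3 st.py .4694 -.1314 .308
```

```text
t: 4.78
tool_pos: [0.4888, 0.1926, 0.216]
orientation: [-3.112, -0.425, -0.003]
force: [0.5, -0.2, -2.6]
opening: 0.0197
gripper_force: 49.9
t 4.7833 pos [0.4888 0.1926 0.216 ] yaw 15.56 zax [ 1.7e-03  6.0e-04 -1.0e+00] F [ 0.55 -0.23 -2.56] M [ 0.   -0.01 -0.02] open 0.0197 q6 1.58
t: 5.53
tool_pos: [0.4878, 0.1923, 0.3072]
orientation: [3.113, 0.425, -0.002]
force: [-0.1, 0.2, -3.2]
opening: 0.0197
gripper_force: 49.9
t 5.5333 pos [0.4878 0.1923 0.3072] yaw 15.56 zax [-1.3e-03 -4.0e-04 -1.0e+00] F [-0.05  0.16 -3.16] M [-0.03 -0.03  0.02] open 0.0197 q6 1.58
tool shift [-0.1045  0.3069 -0.0007]
```

```bash
python3 -m jog '0 -.006 .018 0 0;0 -.0116 .034 0 0;0 -.0116 .034 0 0;0 -.0116 .034 0 0;0 -.0116 .034 0 0;0 -.0116 .034 0 0;0 -.0116 .034 0 0;0 -.0116 .034 0 0;0 -.0116 .034 0 0;0 -.006 .017 0 0'; python3 -m jog '0 0 0 0 5;0 0 0 0 5;0 0 0 0 5;0 0 0 0 5;0 0 0 0 5;0 0 0 0 5;0 0 0 0 0;0 0 0 0 0;0 0 0 0 0'; python3 st.py .4694 -.1314 .308
python3 - <<'E'
from h import *
b=cam("scene");a=cam("top")
A=cv2.resize(a["color"][200:260,275:335,::-1],(420,420));B=cv2.resize(b["color"][145:235,260:335,::-1],(375,450))
cv2.imwrite("pics/p1.png",np.hstack([cv2.copyMakeBorder(A,0,30,0,0,0),B]))
E
```

```text
t: 6.37
tool_pos: [0.4682, -0.1347, 0.306]
orientation: [-3.113, -0.422, 0.005]
force: [-0.5, -0.6, -2.9]
opening: 0.02
gripper_force: 49.9
t: 7.12
tool_pos: [0.4692, -0.1313, 0.3071]
orientation: [-3.117, 0.39, 0.003]
force: [-0.2, -0.6, -2.7]
opening: 0.0197
gripper_force: 49.9
t 7.1167 pos [ 0.4692 -0.1313  0.3071] yaw -14.27 zax [-1.9e-03  8.0e-04 -1.0e+00] F [-0.17 -0.59 -2.71] M [0.01 0.02 0.02] open 0.0197 q6 1.44
tool shift [ 0.0002  0.     -0.0009]
```

View pics/p1.png

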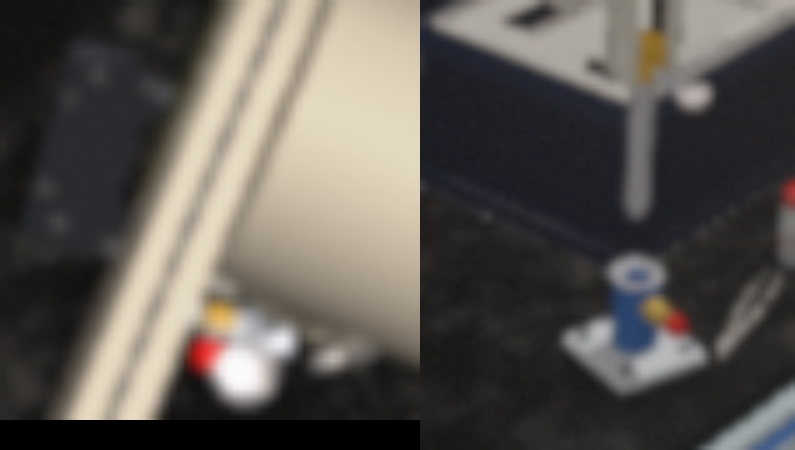

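The left crop shows the cup (243,375) on the knob's side (knob at 205,355). In the right crop the shaft foot at (637,220) hangs over the rim (637,273). I'll check the alignment and tilt numerically.

```bash
cat > al.py <<'E'
from h import *
b=cam("scene")
s=robot.read_state();p=s["tool_pos"];zf=p[2]-.19
g=b["color"].astype(float).sum(2)
P=[]
for z in np.arange(zf+.02,zf+.10,.008):
    u,v=proj(b,[p[0],p[1],z]);r=int(round(v))
    u=proj(b,[p[0],p[1],z+0])[0]
    row=g[r,int(u)-7:int(u)+8];w=np.clip(row-row.min()-60,0,None)
    P.append((round(z,3),r,round(float((w*np.arange(int(u)-7,int(u)+8)).sum()/w.sum()-u),2)))
print(P)
print("foot",proj(b,[p[0],p[1],zf]),"obs",[260+(637-420+.5)/5-.5,145+220.5/5-.5])
print("mouth",proj(b,[.4694,-.1314,.07]),"obs",[260+(637-420+.5)/5-.5,145+273.5/5-.5])
y=np.radians(-14.3);c=[p[0]-.052*np.cos(y),p[1]-.052*np.sin(y),zf+.12]
print("cup",proj(b,c),"obs",[260+(693-420+.5)/5-.5,145+96.5/5-.5])
a=cam("top");print("cup",proj(a,c),"obs",[275+243.5/7-.5,200+375.5/7-.5])
o,d=ray(b,304,188);print("px/mm scene",np.linalg.norm(proj(b,p-[0,0,.2])-proj(b,p-[0.007,-0.007,.2]))/9.9)
E
python3 al.py
```

```text
[(np.float64(0.138), 182, -0.55), (np.float64(0.146), 180, -0.53), (np.float64(0.154), 178, -0.48), (np.float64(0.162), 176, -0.51), (np.float64(0.17), 174, -0.52), (np.float64(0.178), 172, -0.45), (np.float64(0.186), 170, -0.5), (np.float64(0.194), 168, -0.5), (np.float64(0.202), 165, -0.85), (np.float64(0.21), 163, -3.65), (np.float64(0.218), 161, -4.91)]
foot [303.38873616 186.87612914] obs [303.0, 188.6]
mouth [302.98000681 198.58710045] obs [303.0, 199.2]
cup [314.19491214 161.9260944 ] obs [314.2, 163.8]
cup [310.01867361 252.10357845] obs [309.2857142857143, 253.14285714285714]
px/mm scene 0.1530175838319924
```

```bash
python3 -m jog '0 0 0 .015 0;0 0 0 .015 0;0 0 0 .004 0;0 0 0 0 0;0 0 0 0 0;0 0 0 0 0;0 0 0 0 0'; python3 st.py
cat > al2.py <<'E'
from h import *
b=cam("scene");s=robot.read_state();p=s["tool_pos"];zf=p[2]-.19
I=b["color"].astype(float)
bl=np.clip(I[:,:,2]-I[:,:,0]-30,0,None)
for r in range(202,212,2):
    w=bl[r,290:316]; cols=np.arange(290,316);m=(w*cols).sum()/w.sum();print("barrel",r,m.round(2),end=' ')
    f=lambda z:proj(b,[.4694,-.1314,z]); zz=np.linspace(0,.07,71);v=[f(z)[1] for z in zz]; z=zz[np.argmin(np.abs(np.array(v)-r))];print("pred",f(z)[0].round(2))
g=I.sum(2)
for z in np.arange(zf+.02,zf+.09,.012):
    u,v=proj(b,[p[0],p[1],z]);r=int(round(v));c=np.arange(int(u)-7,int(u)+8);row=g[r,c];w=np.clip(row-row.min()-60,0,None);print("shaft",r,((w*c).sum()/w.sum()).round(2),"pred",u.round(2))
cv2.imwrite("pics/p2.png",cv2.resize(I[165:225,270:340,::-1],None,fx=10,fy=10,interpolation=cv2.INTER_CUBIC))
print("foot",proj(b,[*p[:2],zf]),"mouth",proj(b,[.4694,-.1314,.07]))
E
python3 al2.py
```

```text
t: 7.9
tool_pos: [0.4701, -0.1316, 0.2754]
orientation: [3.116, -0.395, 0.003]
force: [0.0, 0.1, -2.9]
opening: 0.0201
gripper_force: 49.9
t 7.9 pos [ 0.4701 -0.1316  0.2754] yaw -14.43 zax [ 1.6e-03 -6.0e-04 -1.0e+00] F [ 0.02  0.06 -2.88] M [ 0.05 -0.02  0.03] open 0.0201 q6 1.44
barrel 202 nan pred 302.86
barrel 204 300.84 pred 302.78
barrel 206 300.47 pred 302.71
barrel 208 301.0 pred 302.63
barrel 210 301.98 pred 302.56
shaft 190 302.45 pred 303.2
shaft 187 302.62 pred 303.31
shaft 184 302.88 pred 303.42
shaft 181 303.06 pred 303.53
shaft 178 303.29 pred 303.64
shaft 175 303.34 pred 303.75
foot [303.01738789 194.81457108] mouth [302.98000681 198.58710045]al2.py:6: RuntimeWarning: invalid value encountered in scalar divide
  w=bl[r,290:316]; cols=np.arange(290,316);m=(w*cols).sum()/w.sum();print("barrel",r,m.round(2),end=' ')
[ WARN:0@0.629] global loadsave.cpp:1063 imwrite_ Unsupported depth image for selected encoder is fallbacked to CV_8U.
```

View pics/p2.png

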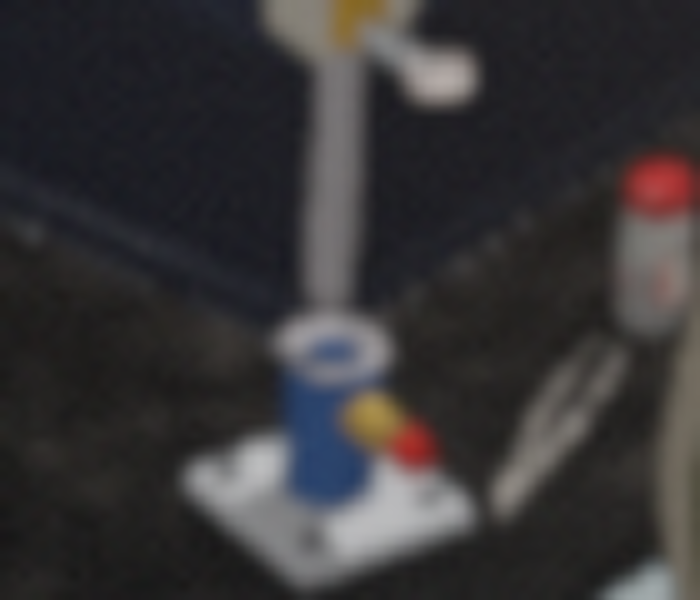

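The foot (327,310) sits just above the rim (333,348), about 0.5 px too far left, and the cup is on the red knob's side. I'll nudge it right, then descend and feel the forces.

```bash
python3 -m jog '0 -.001 .001 .005 0;0 0 0 .005 0;0 0 0 .003 0;0 0 0 0 0;0 0 0 0 0;0 0 0 0 0'; python3 st.py;  python3 -m jog '0 0 0 .002 0;0 0 0 .002 0;0 0 0 .001 0;0 0 0 0 0;0 0 0 0 0;0 0 0 0 0'; python3 st.py
```

```text
t: 8.45
tool_pos: [0.4684, -0.1322, 0.2612]
orientation: [-3.117, 0.395, 0.0]
force: [-0.8, -0.4, -2.7]
opening: 0.02
gripper_force: 49.9
t 8.45 pos [ 0.4684 -0.1322  0.2612] yaw -14.44 zax [-2.e-04  1.e-04 -1.e+00] F [-0.81 -0.43 -2.72] M [ 0.01 -0.09  0.01] open 0.02 q6 1.44
t: 8.95
tool_pos: [0.4684, -0.1322, 0.2563]
orientation: [-3.117, 0.395, -0.0]
force: [0.0, -1.2, -2.9]
opening: 0.0195
gripper_force: 49.9
t 8.95 pos [ 0.4684 -0.1322  0.2563] yaw -14.44 zax [ 0.  0. -1.] F [ 0.03 -1.18 -2.86] M [-0.   -0.03  0.03] open 0.0195 q6 1.44
```

```bash
for i in 1; do :; done; python3 -m jog '0 0 0 .0015 0;0 0 0 .0015 0;0 0 0 0 0;0 0 0 0 0'; python3 st.py;  python3 -m jog '0 0 0 .0015 0;0 0 0 .0015 0;0 0 0 0 0;0 0 0 0 0'; python3 st.py
```

```text
t: 9.28
tool_pos: [0.4683, -0.1322, 0.253]
orientation: [-3.117, 0.395, 0.001]
force: [-0.2, -0.8, -2.7]
opening: 0.02
gripper_force: 49.9
t 9.2833 pos [ 0.4683 -0.1322  0.253 ] yaw -14.44 zax [-4.e-04  2.e-04 -1.e+00] F [-0.2  -0.84 -2.66] M [ 0.03  0.01 -0.07] open 0.02 q6 1.44
t: 9.62
tool_pos: [0.4683, -0.1322, 0.2501]
orientation: [-3.117, 0.395, 0.001]
force: [0.1, -0.1, -2.3]
opening: 0.02
gripper_force: 49.9
t 9.6167 pos [ 0.4683 -0.1322  0.2501] yaw -14.44 zax [-3.e-04  2.e-04 -1.e+00] F [ 0.12 -0.07 -2.3 ] M [ 0.07  0.03 -0.02] open 0.02 q6 1.44
```

```bash
python3 -m jog '0 0 0 .0015 0;0 0 0 .0015 0;0 0 0 0 0;0 0 0 0 0'; python3 st.py|tail -1;  python3 -m jog '0 0 0 .0015 0;0 0 0 .0015 0;0 0 0 0 0;0 0 0 0 0' >/dev/null; python3 st.py
```

```text
t: 9.95
tool_pos: [0.4683, -0.1322, 0.247]
orientation: [-3.117, 0.395, 0.0]
force: [0.5, -0.3, -3.5]
opening: 0.0195
gripper_force: 49.9
t 9.95 pos [ 0.4683 -0.1322  0.247 ] yaw -14.44 zax [-3.e-04  1.e-04 -1.e+00] F [ 0.47 -0.29 -3.45] M [ 0.   -0.01 -0.04] open 0.0195 q6 1.44
t 10.2833 pos [ 0.4684 -0.1322  0.2441] yaw -14.44 zax [-2.e-04  1.e-04 -1.e+00] F [ 0.59 -0.95 -3.31] M [0.04 0.04 0.01] open 0.0198 q6 1.44
```

```bash
python3 -m jog '0 0 0 .0015 0;0 0 0 .0015 0;0 0 0 0 0;0 0 0 0 0'>/dev/null; python3 st.py;  python3 -m jog '0 0 0 .001 0;0 0 0 .001 0;0 0 0 0 0;0 0 0 0 0' >/dev/null; python3 st.py;python3 -m jog '0 0 0 .001 0;0 0 0 .001 0;0 0 0 0 0;0 0 0 0 0' >/dev/null; python3 st.py
```

```text
t 10.6167 pos [ 0.4684 -0.1322  0.2411] yaw -14.44 zax [-1.e-04  1.e-04 -1.e+00] F [ 0.42  0.13 -1.87] M [0.05 0.07 0.  ] open 0.0198 q6 1.44
t 10.95 pos [ 0.4684 -0.1322  0.2392] yaw -14.44 zax [ 0. -0. -1.] F [ 0.32  0.12 -3.46] M [0.03 0.01 0.02] open 0.02 q6 1.44
t 11.2833 pos [ 0.4686 -0.1323  0.2378] yaw -14.44 zax [ 7.e-04 -4.e-04 -1.e+00] F [-1.48 -0.52  4.43] M [ 0.06  0.49 -0.05] open 0.0199 q6 1.44
```

```bash
for k in 1; do :; done; python3 -m jog '0 0 0 .001 0;0 0 0 .001 0;0 0 0 0 0;0 0 0 0 0'>/dev/null; python3 st.py;  python3 -m jog '0 0 0 .001 0;0 0 0 .001 0;0 0 0 0 0;0 0 0 0 0' >/dev/null; python3 st.py;python3 -m jog '0 0 0 .001 0;0 0 0 .001 0;0 0 0 0 0;0 0 0 0 0' >/dev/null; python3 st.py
```

```text
t 11.6167 pos [ 0.4689 -0.1324  0.2369] yaw -14.44 zax [ 1.5e-03 -7.0e-04 -1.0e+00] F [-4.59  0.39 11.21] M [ 0.3   1.12 -0.02] open 0.0196 q6 1.44
t 11.95 pos [ 0.4688 -0.1324  0.2346] yaw -14.44 zax [ 1.4e-03 -7.0e-04 -1.0e+00] F [-3.39  0.93  8.28] M [0.21 0.8  0.02] open 0.0196 q6 1.44
t 12.2833 pos [ 0.4688 -0.1324  0.2323] yaw -14.44 zax [ 1.2e-03 -6.0e-04 -1.0e+00] F [-2.64  0.95  6.78] M [ 0.18  0.64 -0.03] open 0.0197 q6 1.44
```

```bash
python3 -m jog '0 0 0 .001 0;0 0 0 .001 0;0 0 0 0 0;0 0 0 0 0'>/dev/null; python3 st.py;  python3 -m jog '0 0 0 .001 0;0 0 0 .001 0;0 0 0 0 0;0 0 0 0 0' >/dev/null; python3 st.py;python3 -m jog '0 0 0 .001 0;0 0 0 .001 0;0 0 0 0 0;0 0 0 0 0' >/dev/null; python3 st.py; python3 -m jog '0 0 0 .001 0;0 0 0 .001 0;0 0 0 0 0;0 0 0 0 0' >/dev/null; python3 st.py
```

```text
t 12.6167 pos [ 0.4688 -0.1324  0.2304] yaw -14.44 zax [ 1.2e-03 -6.0e-04 -1.0e+00] F [-1.7   0.56  8.91] M [0.19 0.8  0.01] open 0.0195 q6 1.44
t 12.95 pos [ 0.4688 -0.1324  0.2282] yaw -14.44 zax [ 1.2e-03 -5.0e-04 -1.0e+00] F [-2.69  0.89  6.38] M [ 0.15  0.62 -0.04] open 0.0196 q6 1.44
t 13.2833 pos [ 0.4688 -0.1324  0.2264] yaw -14.44 zax [ 1.3e-03 -6.0e-04 -1.0e+00] F [-2.09  0.49  7.56] M [ 0.21  0.75 -0.01] open 0.0197 q6 1.44
t 13.6167 pos [ 0.4688 -0.1324  0.2242] yaw -14.44 zax [ 1.2e-03 -5.0e-04 -1.0e+00] F [-2.84  1.43  5.76] M [ 0.11  0.61 -0.04] open 0.0197 q6 1.44
```

```bash
python3 -m jog '0 0 0 .0005 0;0 0 0 .0005 0;0 0 0 0 0;0 0 0 0 0;0 0 0 0 0'>/dev/null; python3 st.py;  python3 -m jog '0 0 0 .0005 0;0 0 0 .0005 0;0 0 0 0 0;0 0 0 0 0;0 0 0 0 0' >/dev/null; python3 st.py;python3 -m jog '0 0 0 .0005 0;0 0 0 .0005 0;0 0 0 0 0;0 0 0 0 0;0 0 0 0 0' >/dev/null; python3 st.py; python3 -m jog '0 0 0 .0005 0;0 0 0 .0005 0;0 0 0 0 0;0 0 0 0 0;0 0 0 0 0' >/dev/null; python3 st.py
```

```text
t 14.0333 pos [ 0.4689 -0.1324  0.2238] yaw -14.44 zax [ 1.7e-03 -7.0e-04 -1.0e+00] F [-2.71  0.39 11.89] M [0.32 1.02 0.07] open 0.0197 q6 1.44
t 14.45 pos [ 0.4689 -0.1324  0.2227] yaw -14.44 zax [ 1.6e-03 -7.0e-04 -1.0e+00] F [-3.84  0.82 10.76] M [ 0.32  0.99 -0.03] open 0.0199 q6 1.44
t 14.8667 pos [ 0.4689 -0.1324  0.2216] yaw -14.44 zax [ 1.5e-03 -7.0e-04 -1.0e+00] F [-2.64  1.69  9.41] M [0.24 0.86 0.  ] open 0.0198 q6 1.44
t 15.2833 pos [ 0.4689 -0.1324  0.2208] yaw -14.44 zax [ 1.6e-03 -7.0e-04 -1.0e+00] F [-3.51  0.43 10.86] M [ 0.31  1.04 -0.03] open 0.0195 q6 1.44
```

```bash
python3 -m jog '0 0 0 .0005 0;0 0 0 .0005 0;0 0 0 0 0;0 0 0 0 0;0 0 0 0 0'>/dev/null; python3 st.py;  python3 -m jog '0 0 0 .0005 0;0 0 0 .0005 0;0 0 0 0 0;0 0 0 0 0;0 0 0 0 0' >/dev/null; python3 st.py
```

```text
t 15.7 pos [ 0.4689 -0.1324  0.2197] yaw -14.44 zax [ 1.6e-03 -7.0e-04 -1.0e+00] F [-4.01  0.61  9.07] M [ 0.3   0.94 -0.07] open 0.0198 q6 1.44
t 16.1167 pos [ 0.4689 -0.1324  0.2186] yaw -14.44 zax [ 1.5e-03 -6.0e-04 -1.0e+00] F [-2.96  0.35  8.54] M [ 0.25  0.84 -0.04] open 0.0199 q6 1.44
```

```bash
python3 -m jog '0 0 0 .0005 0;0 0 0 .0005 0;0 0 0 0 0;0 0 0 0 0;0 0 0 0 0'>/dev/null; python3 st.py
```

```text
t 16.5333 pos [ 0.469  -0.1325  0.2179] yaw -14.44 zax [ 1.7e-03 -8.0e-04 -1.0e+00] F [-3.99  0.78 11.26] M [ 0.33  1.1  -0.01] open 0.0192 q6 1.44
```

```bash
python3 -m jog '0 0 0 .0005 0;0 0 0 .0005 0;0 0 0 0 0;0 0 0 0 0;0 0 0 0 0'>/dev/null; python3 st.py
```

```text
t 16.95 pos [ 0.4689 -0.1325  0.2167] yaw -14.44 zax [ 1.6e-03 -7.0e-04 -1.0e+00] F [-2.85  0.4  10.18] M [ 0.27  0.96 -0.03] open 0.0196 q6 1.44
```

```bash
python3 -m jog '0 0 0 .0005 0;0 0 0 .0005 0;0 0 0 0 0;0 0 0 0 0;0 0 0 0 0'>/dev/null; python3 st.py
```

```text
t 17.3667 pos [ 0.469  -0.1325  0.216 ] yaw -14.44 zax [ 1.9e-03 -8.0e-04 -1.0e+00] F [-3.64  1.03 12.52] M [ 0.35  1.14 -0.01] open 0.02 q6 1.44
```

```bash
python3 -m jog '0 -.0006 0 0 0;0 0 0 .0005 0;0 0 0 0 0;0 0 0 0 0;0 0 0 0 0'>/dev/null; python3 st.py
```

```text
t 17.7833 pos [ 0.4687 -0.1324  0.2155] yaw -14.44 zax [ 0.0025 -0.001  -1.    ] F [-2.01  0.85 11.29] M [ 0.23  0.71 -0.03] open 0.0196 q6 1.44
```

```bash
python3 -m jog '0 0 0 .0005 0;0 0 0 .0005 0;0 0 0 0 0;0 0 0 0 0;0 0 0 0 0'>/dev/null; python3 st.py
```

```text
t 18.2 pos [ 0.4688 -0.1324  0.215 ] yaw -14.44 zax [ 0.0029 -0.0011 -1.    ] F [-3.41  0.99 14.4 ] M [ 0.39  1.1  -0.01] open 0.0197 q6 1.44
```

```bash
python3 -m jog '0 0 0 0 0;0 0 0 0 0;0 0 0 0 0;0 0 0 0 0;0 0 0 0 0;0 0 0 0 0;0 0 0 0 0;0 0 0 0 0'>/dev/null; python3 st.py;  python3 -m jog '0 0 0 .0005 0;0 0 0 0 0;0 0 0 0 0;0 0 0 0 0;0 0 0 0 0;0 0 0 0 0'>/dev/null; python3 st.py
```

```text
t 18.8667 pos [ 0.4688 -0.1324  0.215 ] yaw -14.44 zax [ 0.0028 -0.0011 -1.    ] F [-4.06  1.45 14.13] M [ 0.38  1.07 -0.  ] open 0.0199 q6 1.44
t 19.3667 pos [ 0.4689 -0.1325  0.215 ] yaw -14.43 zax [ 0.0032 -0.0013 -1.    ] F [-5.5   1.99 17.85] M [0.47 1.45 0.  ] open 0.0197 q6 1.44
```

```bash
python3 -m jog '0 0 0 0 0;0 0 0 0 0;0 0 0 0 0;0 0 0 0 0;0 0 0 0 0;0 0 0 0 0'>/dev/null; python3 st.py;  python3 -m jog '0 0 0 -.0005 0;0 0 0 -.0005 0;0 0 0 0 0;0 0 0 0 0;0 0 0 0 0'>/dev/null; python3 st.py;python3 -m jog '0 0 0 -.0005 0;0 0 0 -.0003 0;0 0 0 0 0;0 0 0 0 0;0 0 0 0 0'>/dev/null; python3 st.py
```

```text
t 19.8667 pos [ 0.4689 -0.1324  0.215 ] yaw -14.44 zax [ 0.0032 -0.0012 -1.    ] F [-4.46  1.22 18.05] M [ 0.51  1.39 -0.01] open 0.0196 q6 1.44
t 20.2833 pos [ 0.4687 -0.1324  0.215 ] yaw -14.44 zax [ 0.0026 -0.001  -1.    ] F [-2.57  0.52 12.19] M [ 0.23  0.74 -0.03] open 0.0196 q6 1.44
t 20.7 pos [ 0.4685 -0.1323  0.215 ] yaw -14.44 zax [ 2.e-03 -8.e-04 -1.e+00] F [-1.4  -1.09  7.04] M [0.03 0.25 0.05] open 0.0196 q6 1.44
```

```bash
python3 -m jog '0 0 0 -.0005 0;0 0 0 -.0004 0;0 0 0 0 0;0 0 0 0 0' 50 >/dev/null; python3 st.py; python3 -m jog '0 0 0 0 0;0 0 0 0 0;0 0 0 0 0;0 0 0 0 0' 10 >/dev/null; python3 st.py; python3 -m jog '.5 0 0 0 0;.5 0 0 0 0;.5 0 0 0 0;.5 0 0 0 0;.5 0 0 0 0;.5 0 0 0 0'; python3 st.py
```

```text
t 21.0333 pos [ 0.4682 -0.1322  0.2151] yaw -14.44 zax [ 1.1e-03 -4.0e-04 -1.0e+00] F [ 2.63 -1.92  0.62] M [-0.3  -0.68 -0.01] open 0.0195 q6 1.44
t 21.3667 pos [ 0.4679 -0.1322  0.2151] yaw -14.44 zax [ 3.e-04 -2.e-04 -1.e+00] F [ 2.05 -0.81  1.76] M [-0.38 -0.49 -0.03] open 0.0201 q6 1.44
t: 21.87
tool_pos: [0.4677, -0.132, 0.2148]
orientation: [-3.116, 0.395, 0.001]
force: [-0.5, -0.0, 1.3]
opening: 0.0461
gripper_force: 0.0
t 21.8667 pos [ 0.4677 -0.132   0.2148] yaw -14.44 zax [-4.e-04  3.e-04 -1.e+00] F [-0.54 -0.04  1.32] M [ 0.03 -0.01  0.04] open 0.0461 q6 1.44
```

Released. I'll retreat straight up, back away to the left, and look.

```bash
python3 -m jog '.5 0 0 -.01 0;.5 0 0 -.02 0;.5 0 0 -.03 0;.5 0 0 -.03 0;.5 0 0 -.02 0;.5 0 0 0 0'|head -2; python3 -m jog '.5 0 -.035 0 0;.5 0 -.035 0 0;.5 0 -.035 0 0;.5 0 -.035 0 0;.5 0 -.035 0 0;.5 0 -.035 0 0;.5 0 0 0 0;.5 0 0 0 0;.5 0 0 0 0'
python3 - <<'E'
from h import *
b=cam("scene");a=cam("top")
A=cv2.resize(a["color"][200:260,275:335,::-1],(390,390),interpolation=cv2.INTER_CUBIC);B=cv2.resize(b["color"][160:225,270:335,::-1],(390,390),interpolation=cv2.INTER_CUBIC)
cv2.imwrite("pics/end.png",np.hstack([A,B]))
for zs in (.025,.022,.02):
  y=np.radians(-14.4);R=np.array([np.cos(y),np.sin(y)]);m=np.array([.4694,-.1314])
  print(zs,"cup top",(proj(a,[*(m-.052*R),zs+.12])-[275,200])*6.5,"head top scene",(proj(b,[*m,zs+.14])-[270,160])*6,"cup scene",(proj(b,[*(m-.052*R),zs+.12])-[270,160])*6)
E
```

```text
t: 22.37
tool_pos: [0.4696, -0.1327, 0.3315]
t: 23.12
tool_pos: [0.52, 0.0712, 0.3247]
orientation: [3.116, -0.393, -0.001]
force: [0.5, -0.7, 0.7]
opening: 0.046
gripper_force: 0.0
0.025 cup top [206.49655796 338.13351641] head top scene [203.12455623  90.06178516] cup scene [257.78113241 159.58697972]
0.022 cup top [205.87237896 338.10963599] head top scene [202.95299565  94.66820164] cup scene [257.55074193 164.20583852]
0.02 cup top [205.457829   338.09377686] head top scene [202.83884522  97.73393427] cup scene [257.39744776 167.27977676]
```

View pics/end.png

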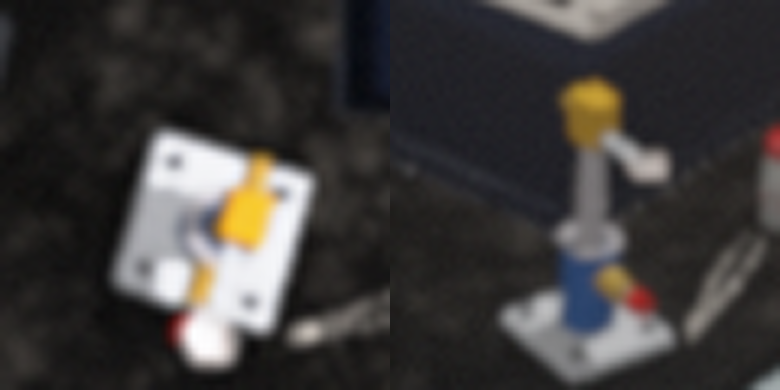

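The final picture shows the post upright in the holder. The cup is over the red knob (left crop, 208,340; right crop, 648,165), and the rest of the view is undisturbed. The stop showed as zero motion while the force rose about 7 N/mm and held at rest.

```bash
python3 -c "
from plant import robot
print(robot.close_job())"
```

```text
the job is handed in; nothing more can be done
None
```

The post is in the holder, bottomed by feel on the stop about 45 mm below the rim with its cup on the red-knob side; it was released and the job handed in at about 23 s, with peak wrist force about 18 N (about 21 N counting the post's weight, part of it taken by plunger friction) and the pin not read directly.

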